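Spent battery pack under the spring flap of a collection chute

ROBOT

A 7-joint arm with a two-finger parallel gripper is mounted at the origin on the work surface. World frame = base frame: x ahead of the robot, y to its left, z up, the work surface at z = 0. Lengths are in m, angles in rad, forces in N, time in s.
With the tool pointing down it reaches from about 0.35 to 0.9 m from the base axis. Payload 8.1 kg.
Tool frame: the origin (TCP) lies on the centre line of the jaws, within the pads' length; the fingertips stand 25 mm ahead of it and the grasp point (between the pads) lies 6 mm ahead of it; y points along the fingers, z is the direction in which the jaws open and shut, and the axes are right-handed (so a half turn about y gives the same grasp; the last joint's range is limited). The gripper opens to 92 mm and grips with 3 to 60 N. Pads are 19 mm wide; open, the fingers measure 130 mm over their backs; the gripper's body (75 mm by 190 mm) begins 47 mm behind the grasp point.
Start: joints at [1.156, 0.434, 0.025, 1.573, -0.012, 1.134, -0.075], TCP at [0.192, -0.595, 0.252] pointing down, gripper open.
Joint ranges: [-2.62, 2.62], [-0.44, 2.09], [-1.27, 1.32], [0.08, 2.57], [-1.32, 4.46], [0.12, 2], [-2.74, 2.74]. Speed limits (rad/s): [2.22, 2.22, 3.01, 3.01, 3.14, 3.14, 3.14].

INTERFACE

Orientations are given as a 3x3 rotation matrix whose columns are the frame's x, y, z axes.
In Python, from rig import manip gives the robot as it stands.
- The arm moves only by the shell command python3 -m creep 'ROWS' [OPENING]. ROWS is JSON, a list of rows, each an object with "travel": the shift along the tool's x, y, z in mm, a list of three; "twist": the turn about the tool's y in degrees. A call has exactly 5 rows; each row is the pose to reach, as a shift and turn from the pose commanded when the call began, along the tool's axes at that moment; what a row does not reach only later rows make up. A row lasts 1/12 s, in which the tool goes at most 41.7 mm and 7.16 degrees, less where a joint would pass 70% of its speed; a pose out of reach is approached as far as the arm can. A call with a gripper value outside its range is refused whole. OPENING is the closure, from 0 (fully open) to 1 (shut), set as the call begins (- or left out, the last holds). The fingers move at their own pace and stop on an object; the grip force is fixed at half the most. Time passes only in rows, so rows that repeat a pose let the fingers close, or fill a call up. It gives the time, the measured TCP pose, the force and the opening at its end, in the units of the state.
- manip.get_state(): the state, without advancing time (a new reading comes with each control period).
- manip.read_camera(name): name is "side" or "top" or "wrist"; returns a dict with "color" (480x640x3 uint8, red, green, blue), "fx", "fy", "cx", "cy" (pixels), "view" (4x4, takes a point from world to camera coordinates). Camera axes: x right, y down, z forward; pixel columns grow to the right and rows downward; lengths in m; the calibration is good to about 2 mm. The wrist camera is an equidistant fisheye: a pixel r from the principal point sees the ray r / f radians off the axis. A picture is of the moment at which its call begins. There is no depth.
- manip.sign_off(): hands the job in, once; it reports no verdict.
The state is a dict: "time": time; "joints": joint angles; "qvel": joint speeds; "joint_efforts": joint torques, N m; "ee_pos": TCP position; "ee_rot": TCP orientation; "force": force on the tool from outside, world axes, zero at the start; "wrist_torque": the same for the moment, N m; "gripper_width": opening from 0.0 (shut) to 1.0 (fully open).
Only numpy, scipy, OpenCV 4.12 (cv2) and the standard library are available. Lean on these libraries where they do the work, as an engineer would, in place of code of your own. Each camera call takes 0.05 s, during which the arm holds its last target. There are 200 camera calls.

TASK

Drop the spent battery pack into the green battery-collection box: with one fingertip press the orange paddle down and keep it down so that the spring-closed flap stays raised, and meanwhile push the battery pack along its lane with the other fingertip, under the flap, until it slides down inside. Then let the flap close again. Only push the battery, never pick it up, and leave the other things on the desk where they stand.

Things in the scene. Friction and masses are not known exactly. Their poses are not given: they have to be found in the camera images.
- chute: Battery-collection box, fixed. Origin on the desk below the sill of its mouth, mid lane; x along the lane into the box, y left of that, z up. Grey loading deck before the mouth: 44 mm wide, top 40 mm above the desk, from x = -135 mm to the sill at x = 0. Rails 12 mm high leave a lane 36 mm wide. A hinge post 10 x 12 mm, 80 mm tall, stands at x = -142, y = 26 mm.
- sill (a point): Mid lane on the edge of the deck, at the mouth (36 mm wide, 28 mm high) of the green housing, which goes on 150 mm beyond, 120 mm wide, 92 mm tall, with a clear roof. Inside, a slippery steel ramp falls from the sill at 32 degrees to the slippery floor 5 mm above the desk: a pack pushed until its middle is past the sill tips and slides down by itself.
- flap (a joint): Orange spring-closed flap, rad: 0 closed, 0.87 fully open (stop). Its hinge rod runs parallel to the lane at chute y = 26 mm, 72 mm above the desk; lip on the right of the rod, paddle on the left, one rigid piece. Pressing the paddle down swings the lip up sideways. Pressing 36 mm from the rod takes about 1 to 2 N at first, 4 N fully down. Above 0.7 rad the battery passes freely. Released, it springs shut.
- flap_lip (a point): Middle of the lower edge of the flap's lip, a plate 28 mm wide and 4 mm thick hanging across the lane just before the mouth (chute x = -7 to -3 mm). Closed it is 8 mm above the deck and cannot be pushed in. With the flap fully open its lowest corner is 25 mm above the deck and its top about 106 mm above the desk.
- paddle_mid (a point): Moving point on the paddle's top face, mid length. Paddle: orange plate 125 mm along the lane (chute x = -145 to -20 mm), 46 mm wide, 4 mm thick. Closed it slopes up to the left at 50 degrees, outer edge 99 mm above the desk. Fully pressed it is level, top 49 mm above the desk, y = 34 to 80 mm, point at y = 62 mm. Press anywhere along it; a fingertip can slide along it.
- battery: Spent battery pack, black with a blue band, 60 x 30 x 15 mm, about 70 g, lying on the deck between the rails with its length along the lane. Origin: centre of its underside; x along its length towards the mouth, z up.
- sauce: Bystander: squeeze bottle, red with green cap, 54 mm wide, 170 mm tall, upright. Origin: centre of its underside.
- can: Bystander: dark can with a paper label, 56 mm wide, 70 mm tall, upright. Origin: centre of its underside.
- mug: Bystander: white mug, 76 mm wide, 90 mm tall, upright. Origin: centre of its underside.
- tape: Bystander: yellow tape ring lying flat, 76 mm wide, 20 mm tall. Origin: centre of its underside.
- stapler: Bystander: red and black stapler, 130 x 34 x 38 mm. Origin: centre of its underside.
- gluestick: Bystander: white glue stick with blue cap, 27 mm wide, 95 mm tall, upright. Origin: centre of its underside.
Things that resemble listed ones, but are neither listed nor needed, are in the scene too. What is shaped like the battery but red, turquoise or yellow is not meant.

How it is judged:
By the outcome, as a careful person would: the job done as asked, in the order asked, and still so for the second after the job is handed in, with the robot touching nothing.
It also fails if it takes over 45 s, if anything falls off the work surface, if the arm or the gripper's body presses on something with over 40 N, if the wrist force passes 120 N, or if a joint passes its speed limit or range.

## Working session

There is one attempt and no reset: what is moved stays moved. The work goes in short steps, Python scripts to look and compute and a shell command to move; the robot and the scene stay as the last step left them, time stands still between calls to the robot, and variables do not carry over. Pictures are saved under pics/ and viewed, about 8 in all and at most 12, crops included, and the job is handed in when it is done.

```bash
ls; mkdir -p pics; python3 - <<'E'
from rig import manip
import cv2, numpy as np
s=manip.get_state(); print({k:np.round(v,3).tolist() for k,v in s.items()})
ims=[]
for n in ("top","side"):
    c=manip.read_camera(n); print(n,c["fx"],c["fy"],c["cx"],c["cy"],np.round(c["view"],4).tolist())
    cv2.imwrite(f"pics/{n}0.png",c["color"][:,:,::-1])
E
```

```text
pics
{'time': 0.0, 'joints': [1.156, 0.435, 0.025, 1.574, -0.012, 1.134, -0.075], 'qvel': [-0.001, 0.0, -0.001, -0.0, -0.0, -0.0, 0.003], 'joint_efforts': [0.0, -66.783, 0.985, -31.445, -0.06, 0.043, 0.0], 'ee_pos': [0.192, -0.594, 0.251], 'ee_rot': [[-0.952, -0.001, 0.307], [-0.307, 0.001, -0.952], [0.0, -1.0, -0.002]], 'force': [-0.06, -0.268, -0.739], 'wrist_torque': [-0.006, 0.031, 0.006], 'gripper_width': 0.999}
top 446.1576748885699 446.1576748885699 319.71327175103914 233.71887782241757 [[0.0137, -0.9997, 0.0207, 0.0079], [-0.9853, -0.017, -0.1702, 0.5793], [0.1705, -0.0181, -0.9852, 0.7611], [0.0, 0.0, 0.0, 1.0]]
side 468.6050168050347 468.6050168050347 321.32630577214195 244.9506717310529 [[0.7249, -0.6888, 0.0085, -0.3954], [-0.3961, -0.4269, -0.813, 0.3019], [0.5635, 0.586, -0.5823, 0.5403], [0.0, 0.0, 0.0, 1.0]]
```

View pics/top0.png

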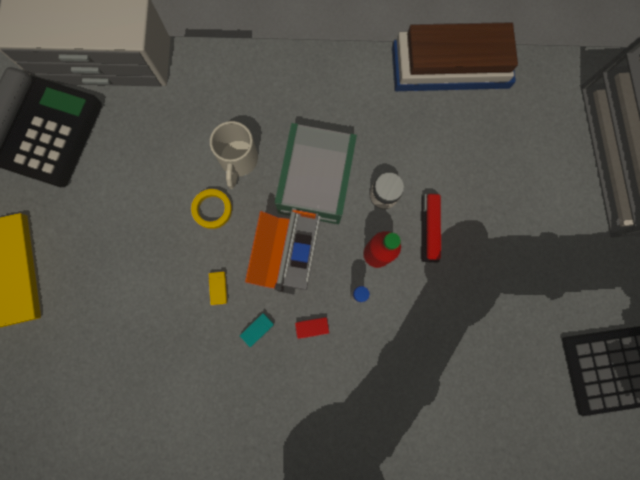

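View pics/side0.png

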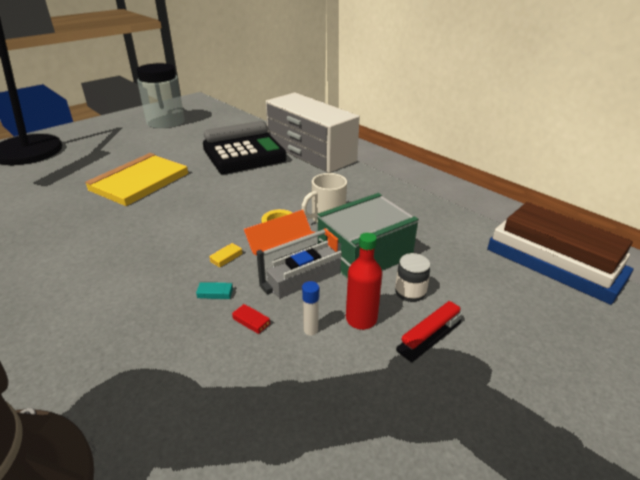

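The top view shows the chute near mid picture: housing at about (316,170), battery with its blue band at (301,250), paddle at (267,250). The sauce bottle (380,248) and glue stick (361,294) stand to its right. The side view confirms this. Next I'll measure from masks.

```bash
cat > h.py <<'E'
import cv2, numpy as np
from rig import manip
def cam(n):
    c=manip.read_camera(n); return c
def ray(c,uv):
    V=np.array(c["view"]); R,t=V[:3,:3],V[:3,3]
    d=np.array([(uv[0]-c["cx"])/c["fx"],(uv[1]-c["cy"])/c["fy"],1.])
    return -R.T@t, R.T@d
def onz(c,uv,z):
    o,d=ray(c,uv); return o+d*(z-o[2])/d[2]
def blobs(c,lo,hi,amin=30):
    m=cv2.inRange(cv2.cvtColor(c["color"],cv2.COLOR_RGB2HSV),lo,hi)
    k,_=cv2.findContours(m,cv2.RETR_EXTERNAL,cv2.CHAIN_APPROX_NONE)
    return [q for q in k if cv2.contourArea(q)>amin]
def tri(c1,p1,c2,p2):
    o1,d1=ray(c1,p1);o2,d2=ray(c2,p2)
    s=np.linalg.lstsq(np.c_[d1,-d2],o2-o1,rcond=None)[0]
    a,b=o1+s[0]*d1,o2+s[1]*d2
    return (a+b)/2,np.linalg.norm(a-b)
E
python3 - <<'E'
from h import *
np.set_printoptions(precision=4,suppress=True)
c=cam("top")
rng=dict(orange=((5,180,80),(14,255,255)),green=((60,60,25),(90,255,120)),blue=((105,150,60),(125,255,255)),red=((0,180,60),(4,255,255)))
for k,(lo,hi) in rng.items():
    for b in blobs(c,lo,hi):
        r=cv2.minAreaRect(b); 
        if 200<r[0][0]<450 and 90<r[0][1]<350:
            print(k,cv2.contourArea(b),np.round(r[0],1),np.round(r[1],1),round(r[2],1),np.round(cv2.boxPoints(r)).astype(int).tolist())
im=cv2.resize(c["color"][100:310,190:450,::-1],None,fx=3,fy=3,interpolation=cv2.INTER_CUBIC)[:600]
cv2.imwrite("pics/crop1.png",cv2.convertScaleAbs(im,alpha=1.5))
E
```

```text
orange 2035.0 [267.3 249.8] [30.4 71.7] 12.1 [[245, 282], [260, 212], [290, 218], [275, 288]]
orange 54.5 [304.1 213.5] [20.8  4.1] 11.3 [[294, 214], [294, 209], [315, 214], [314, 218]]
green 560.0 [256.2 329.8] [17.  34.6] 45.0 [[238, 336], [262, 312], [274, 324], [250, 348]]
green 163.5 [391.8 240.3] [14.1 14.8] 45.0 [[382, 241], [392, 230], [402, 240], [392, 251]]
green 440.0 [344.5 178.3] [21.2 88.5] 22.1 [[318, 215], [351, 133], [371, 141], [338, 223]]
green 424.0 [285.3 166.4] [15.7 86.1] 4.2 [[274, 209], [281, 123], [296, 124], [290, 210]]
blue 149.0 [361.  293.5] [13. 14.] 90.0 [[354, 287], [368, 287], [368, 300], [354, 300]]
blue 234.0 [300.4 251.9] [15.3 17.1] 9.5 [[291, 259], [294, 242], [309, 245], [307, 262]]
red 444.0 [311.7 327.5] [15.6 31.2] 80.5 [[295, 322], [326, 317], [328, 333], [298, 338]]
red 562.0 [380.6 252.7] [29.4 30.8] 35.8 [[360, 257], [378, 232], [401, 249], [383, 274]]
red 771.0 [433.5 226.5] [65. 13.] 90.0 [[427, 194], [440, 194], [440, 259], [427, 259]]
```

View pics/crop1.png

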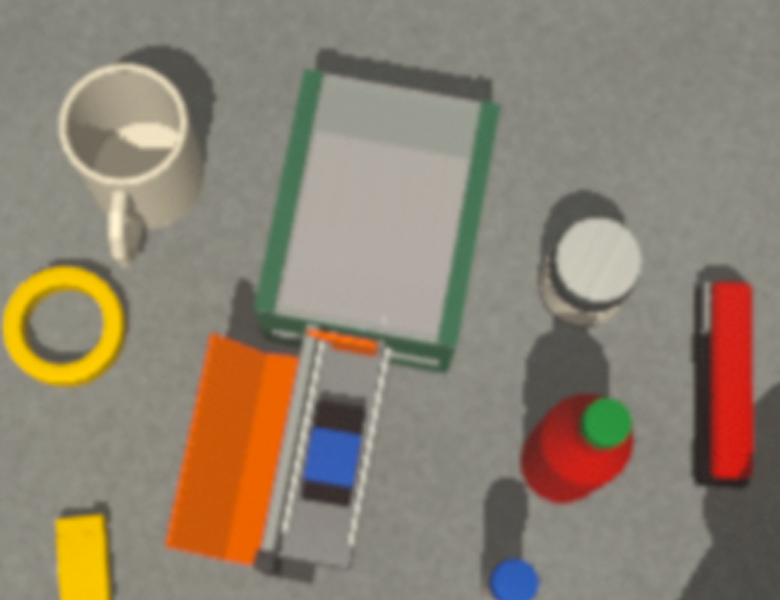

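The crop shows the housing's roof corners at (276,204), (340,216), (356,135) and (292,123) in full-image pixels. The deck's near edge is at (283,287)–(306,289), the paddle's outer edge runs (260,212)–(246,282), and the bottle cap is at (392,240).

```bash
python3 - <<'E'
from h import *
np.set_printoptions(precision=4,suppress=True)
c=cam("top"); d=cam("side")
f=lambda x,y:(190+x/3,100+y/3)
P={k:onz(c,f(*p),z)[:2] for k,(p,z) in dict(FL=((259,312),.092),FR=((452,347),.092),BR=((498,104),.092),BL=((305,70),.092),
 padF=((212,335),.099),padN=((168,547),.099),deckL=((280,560),.04),deckR=((348,568),.04),lip=((342,341),.07),
 bfront=((345,398),.055),bback=((332,500),.055)).items()}
P["blue"]=onz(c,(300.4,251.9),.055)[:2];P["cap"]=onz(c,(391.8,240.3),.17)[:2];P["glue"]=onz(c,(361,293.5),.095)[:2]
P["can"]=onz(c,f(598,260),.07)[:2]
for k,v in P.items(): print(k,v)
n=np.linalg.norm
print("width",n(P["FL"]-P["FR"]),n(P["BL"]-P["BR"]),"len",n(P["FL"]-P["BL"]),n(P["FR"]-P["BR"]),"pad",n(P["padF"]-P["padN"]))
u=[P["BL"]-P["FL"],P["BR"]-P["FR"],P["padF"]-P["padN"]]
a=[np.arctan2(v[1],v[0]) for v in u]; print(np.degrees(a))
th=np.mean(a[:]); ex=np.array([np.cos(th),np.sin(th)]); ey=np.array([-ex[1],ex[0]])
# sill estimates
housing=(P["FL"]+P["FR"]+P["BL"]+P["BR"])/4-.075*ex
deck=(P["deckL"]+P["deckR"])/2+.135*ex
pad=(P["padF"]+P["padN"])/2+.0825*ex-.0783*ey
print("sill from housing,deck,pad",housing,deck,pad)
o=(housing+deck+pad)/3
for k,v in P.items(): print(k,"chute mm",1000*np.array([(v-o)@ex,(v-o)@ey]))
# triangulated checks
bs=[cv2.minAreaRect(b) for b in blobs(d,(105,150,60),(125,255,255))]
print([(np.round(b[0],1),np.round(b[1])) for b in bs])
gs=[cv2.minAreaRect(b) for b in blobs(d,(55,100,25),(80,255,255))]
print([(np.round(b[0],1),np.round(b[1])) for b in gs])
for b in bs: print("blue tri",tri(c,(300.4,251.9),d,b[0]),tri(c,(361,293.5),d,b[0]))
E
```

```text
FL [0.6228 0.0937]
FR [ 0.6041 -0.0183]
BR [ 0.753 -0.045]
BL [0.7719 0.0707]
padF [0.6071 0.1195]
padN [0.4861 0.1395]
deckL [0.4829 0.0808]
deckR [0.4788 0.0399]
lip [0.6113 0.0457]
bfront [0.5796 0.0435]
bback [0.518 0.05 ]
blue [0.5445 0.051 ]
cap [ 0.5498 -0.0925]
glue [ 0.4706 -0.053 ]
can [ 0.6641 -0.1076]
width 0.1135319586763692 0.11721095093504437 len 0.15086057760835583 0.15124838219983774 pad 0.1226432090492204
[ -8.7596 -10.1549  -9.398 ]
sill from housing,deck,pad [0.614  0.0376] [0.614  0.0382] [0.6152 0.0387]
FL chute mm [-0.8033 56.1277]
FR chute mm [ -0.8685 -57.4043]
BR chute mm [150.368 -59.298]
BL chute mm [150.0467  57.9125]
padF chute mm [-20.5009  79.0312]
padN chute mm [-143.144    78.9467]
deckL chute mm [-136.6569   20.464 ]
deckR chute mm [-134.0696  -20.5108]
lip chute mm [-4.2579  6.9349]
bfront chute mm [-35.1993  -0.4579]
bback chute mm [-97.0145  -4.1199]
blue chute mm [-71.0614   1.2408]
cap chute mm [ -42.2635 -139.445 ]
glue chute mm [-126.8886 -113.5505]
can chute mm [  72.9443 -135.6603]
[(array([310. , 291.5]), array([21., 16.])), (array([302.3,
[... 371 characters left out ...]
513, -0.0398]), np.float64(0.006840329601190618)) (array([ 0.4703, -0.0539,  0.082 ]), np.float64(0.001939522845982677))
blue tri (array([0.5453, 0.051 , 0.0505]), np.float64(0.0005607112063618257)) (array([ 0.4661, -0.0454,  0.1456]), np.float64(0.006328597301655147))
blue tri (array([ 0.5717, -0.1451,  0.205 ]), np.float64(0.3959966936113744)) (array([ 0.5163, -0.1953,  0.2229]), np.float64(0.3270314231755003))
blue tri (array([0.3411, 0.0601, 0.4165]), np.float64(0.3117884290613046)) (array([0.3182, 0.0043, 0.4214]), np.float64(0.28171280459335996))
blue tri (array([0.361 , 0.067 , 0.4101]), np.float64(0.27642625173655355)) (array([0.3354, 0.0093, 0.4186]), np.float64(0.2499263223649188))
```

Housing, deck and paddle give the same sill to about 1 mm: (0.6144, 0.0382), yaw -9.4°. All sizes match the given ones. The battery middle is at chute x of about -66 mm. Plan: set about 43 mm between the fingers, right one in the lane behind the battery and left one on the paddle, so TCP at chute (-118, 31) = (0.503, 0.088). Approach high first.

```bash
python3 -m creep '[{"travel":[-27,0,-29],"twist":0},{"travel":[-54,0,-58],"twist":0},{"travel":[-81,0,-87],"twist":0},{"travel":[-108,0,-116],"twist":0},{"travel":[-135,0,-145],"twist":0}]' 0.53
python3 -c "
from rig import manip;print(manip.get_state()['joints'])"
```

```text
time: 0.67
ee_pos: [0.2761, -0.4137, 0.2517]
ee_rot: [[-0.952, -0.0, 0.306], [-0.306, -0.0, -0.952], [0.0, -1.0, 0.0]]
force: [0.7, 0.6, 0.9]
gripper_width: 0.687
[ 0.91893739  0.23137023 -0.05355845  1.87341855  0.01434124  1.03712231
 -0.39981833]
```

```bash
python3 -m creep '[{"travel":[-27,0,-29],"twist":0},{"travel":[-54,0,-58],"twist":0},{"travel":[-81,0,-87],"twist":0},{"travel":[-108,0,-116],"twist":0},{"travel":[-135,0,-145],"twist":0}]'
python3 -m creep '[{"travel":[-27,0,-29],"twist":5.5},{"travel":[-54,0,-58],"twist":11},{"travel":[-81,0,-87],"twist":16.5},{"travel":[-108,0,-116],"twist":22},{"travel":[-135,0,-145],"twist":27.3}]'
python3 -c "
from rig import manip;print(manip.get_state()['joints'])"
```

```text
time: 1.08
ee_pos: [0.3601, -0.2343, 0.252]
ee_rot: [[-0.952, 0.0, 0.307], [-0.307, -0.001, -0.952], [-0.0, -1.0, 0.001]]
force: [0.9, -0.1, 0.3]
gripper_width: 0.472
time: 1.5
ee_pos: [0.4389, -0.0669, 0.2519]
ee_rot: [[-0.988, 0.0, -0.157], [0.157, -0.0, -0.988], [-0.001, -1.0, 0.0]]
force: [0.7, -0.4, 0.5]
gripper_width: 0.468
[ 0.3109275   0.16231732 -0.31766002  1.96900431  0.05974277  1.01860488
 -1.76297719]
```

```bash
python3 -m creep '[{"travel":[-9,15,-38],"twist":0},{"travel":[-18,30,-76],"twist":0},{"travel":[-27,45,-114],"twist":0},{"travel":[-35,60,-152],"twist":0},{"travel":[-35,60,-152],"twist":0}]'
python3 - <<'E'
from h import *
np.set_printoptions(precision=4,suppress=True)
c=cam("wrist");print(c["fx"],c["cx"],c["cy"],np.round(c["view"],4).tolist())
cv2.imwrite("pics/w1.png",cv2.convertScaleAbs(c["color"][:,:,::-1],alpha=1.4))
s=manip.get_state();print(s["ee_pos"],s["ee_rot"],s["joints"],s["gripper_width"])
o=np.array([.6144,.0382]);ex=np.array([.9865,-.164]);ey=np.array([.164,.9865])
v=np.array(s["ee_pos"][:2])-o;print("chute mm",1000*v@ex,1000*v@ey)
E
```

```text
time: 1.92
ee_pos: [0.4967, 0.0846, 0.1896]
ee_rot: [[-0.99, -0.001, -0.144], [0.144, 0.004, -0.99], [0.002, -1.0, -0.004]]
force: [-0.5, 0.9, 0.6]
gripper_width: 0.473
371.64829954431775 319.35383006132673 241.89400184022833 [[-0.1437, -0.9896, -0.0034, 0.1547], [-0.9461, 0.1364, 0.2938, 0.4397], [-0.2903, 0.0454, -0.9559, 0.4717], [0.0, 0.0, 0.0, 1.0]]
[0.4961 0.081  0.1903] [[-0.9893 -0.0021 -0.1457]
 [ 0.1457  0.0019 -0.9893]
 [ 0.0023 -1.     -0.0016]] [ 0.0393  0.3364 -0.3873  1.9191  0.1547  0.9165 -2.14  ] 0.4711637611254827
chute mm -123.68901554142566 22.78112543928116
```

View pics/w1.png

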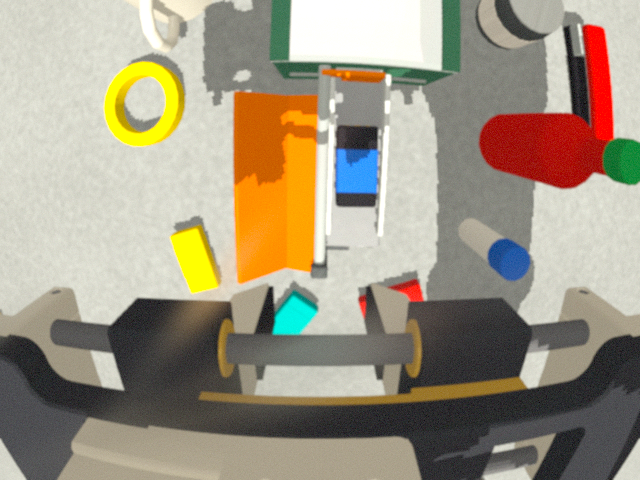

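The wrist view shows the battery (357,165) in the lane, the paddle left of it at (278,190), and the two fingertips at about (255,295) and (387,295). Those line up with the paddle and the lane respectively. The arm is still settling, so I'll hold for one call with a small twist correction and re-measure.

```bash
python3 -m creep '[{"travel":[0,0,0],"twist":0},{"travel":[0,0,0],"twist":0},{"travel":[0,0,0],"twist":0},{"travel":[0,0,0],"twist":0},{"travel":[0,0,0],"twist":0}]'
cat >> h.py <<'E'
def fray(c,uv):
    V=np.array(c["view"]);R,t=V[:3,:3],V[:3,3]
    p=np.array([uv[0]-c["cx"],uv[1]-c["cy"]]);r=np.hypot(*p);a=r/c["fx"]
    d=np.array([*(p/r*np.sin(a)),np.cos(a)]); return -R.T@t,R.T@d
def fonz(c,uv,z):
    o,d=fray(c,uv);return o+d*(z-o[2])/d[2]
O=np.array([.6144,.0382]);EX=np.array([.9865,-.164]);EY=np.array([.164,.9865])
def ch(p):
    v=np.array(p[:2])-O;return np.round([1000*v@EX,1000*v@EY],1)
def st():
    s=manip.get_state();R=np.array(s["ee_rot"])
    print("t",round(s["time"],2),"TCP chute",ch(s["ee_pos"]),"tip z",round(1000*s["ee_pos"][2]-25,1),"yaw err deg",round(np.degrees(np.arctan2(R[1,2],R[0,2]))+99.44,2),"F",np.round(s["force"],1),"w",round(s["gripper_width"],3))
E
python3 - <<'E'
from h import *
st(); c=cam("wrist")
for b in blobs(c,(105,150,80),(125,255,255),100):
    r=cv2.minAreaRect(b); print("blue",np.round(r[0],1),np.round(r[1],1),ch(fonz(c,r[0],.055)))
for b in blobs(c,(5,180,80),(18,255,255),60):
    r=cv2.minAreaRect(b); print("orange",np.round(r[0],1),np.round(r[1],1),[ch(fonz(c,p,.099)).tolist() for p in cv2.boxPoints(r)])
for k,(p,z) in dict(post=((319,270),.08),FL=((276,70),.092)).items(): print(k,ch(fonz(c,p,z)))
E
```

```text
time: 2.38
ee_pos: [0.4964, 0.0753, 0.1922]
ee_rot: [[-0.988, 0.001, -0.154], [0.154, -0.0, -0.988], [-0.001, -1.0, 0.0]]
force: [0.8, 0.5, 0.5]
gripper_width: 0.468
t 2.38 TCP chute [-122.5   17.3] tip z 167.2 yaw err deg 0.57 F [0.8 0.5 0.5] w 0.468
blue [496.3 257.3] [41.7 33.9] [-137.5 -131.7]
blue [342. 172.] [44. 40.] [-72.3   0.2]
orange [259.5 190. ] [186.  81.] [[-20.5, 78.4], [-22.1, 28.8], [-140.8, 28.8], [-142.0, 84.0]]
orange [336.9  77.5] [62.   9.7] [[-12.3, 25.4], [-6.3, 25.3], [-6.8, -11.7], [-12.8, -11.6]]
post [-138.8   16.3]
FL [-3.9 44.1]
```

```bash
python3 -m creep '[{"travel":[0,15,-5],"twist":0.6},{"travel":[0,30,-10],"twist":0.6},{"travel":[0,45,-14],"twist":0.6},{"travel":[0,60,-14],"twist":0.6},{"travel":[0,60,-14],"twist":0.6}]'
python3 -c "
from h import *
st();st();c=cam('wrist');cv2.imwrite('pics/w2.png',cv2.convertScaleAbs(c['color'][:,:,::-1],alpha=1.4));d=cam('side')
cv2.imwrite('pics/s2.png',cv2.convertScaleAbs(cv2.resize(d['color'][170:330,210:410,::-1],None,fx=3.5,fy=3.5,interpolation=cv2.INTER_CUBIC),alpha=1.4));st()"
```

```text
time: 2.85
ee_pos: [0.497, 0.0896, 0.1296]
ee_rot: [[-0.987, -0.004, -0.163], [0.163, -0.001, -0.987], [0.003, -1.0, 0.001]]
force: [-0.7, -0.8, 0.5]
gripper_width: 0.47
t 2.85 TCP chute [-124.3   31.5] tip z 104.6 yaw err deg 0.06 F [-0.7 -0.8  0.5] w 0.47
t 2.85 TCP chute [-124.3   31.5] tip z 104.6 yaw err deg 0.06 F [-0.7 -0.8  0.5] w 0.47
t 2.95 TCP chute [-123.1   31.9] tip z 106.8 yaw err deg 0.06 F [ 0.1  0.5 -0.7] w 0.466
```

View pics/s2.png

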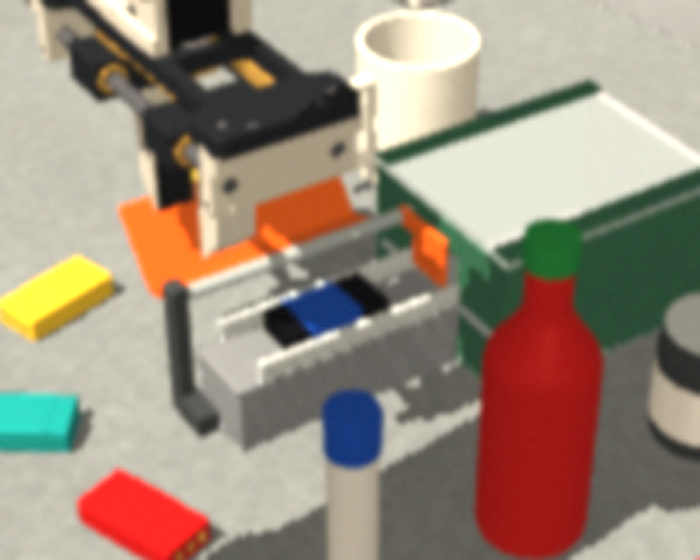

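View pics/w2.png

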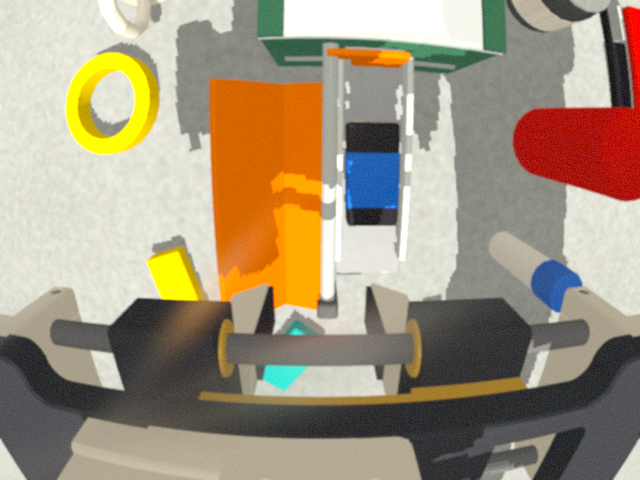

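The side view shows one finger just above the paddle and the other above the lane behind the battery. In the wrist view, the fingers straddle the rod (330,180), and the right fingertip (385,290) lines up with the lane. Now I'll press down in steps.

```bash
python3 -m creep '[{"travel":[0,9,0],"twist":0},{"travel":[0,18,0],"twist":0},{"travel":[0,27,0],"twist":0},{"travel":[0,36,0],"twist":0},{"travel":[0,36,0],"twist":0}]'
python3 - <<'E'
from h import *
st(); c=cam("wrist")
for p in ((237,290),(272,286),(367,287),(408,292)): print(p,ch(fonz(c,p,c and manip.get_state()["ee_pos"][2]-.025)))
for b in blobs(c,(105,150,80),(125,255,255),100):
    r=cv2.minAreaRect(b); print("blue",np.round(r[0],1),np.round(r[1],1),ch(fonz(c,r[0],.055)))
E
```

```text
time: 3.37
ee_pos: [0.4977, 0.0898, 0.094]
ee_rot: [[-0.987, -0.002, -0.163], [0.163, -0.001, -0.987], [0.002, -1.0, 0.001]]
force: [0.2, -0.9, 1.5]
gripper_width: 0.467
t 3.37 TCP chute [-123.6   31.7] tip z 69.0 yaw err deg 0.07 F [ 0.2 -0.9  1.5] w 0.467
(237, 290) [-116.1   69.4]
(272, 286) [-113.8   52.6]
(367, 287) [-114.3    8.6]
(408, 292) [-117.2  -11.3]
blue [382.5 191.5] [69. 63.] [-72.1   1. ]
```

```bash
python3 -m creep '[{"travel":[0,6,0],"twist":0},{"travel":[0,12,0],"twist":0},{"travel":[0,16,0],"twist":0},{"travel":[0,19,0],"twist":0},{"travel":[0,19,0],"twist":0}]'
python3 - <<'E'
from h import *
st(); c=cam("wrist"); cv2.imwrite("pics/w3.png",cv2.convertScaleAbs(c["color"][:,:,::-1],alpha=1.3)); st()
E
```

```text
time: 3.83
ee_pos: [0.4972, 0.0841, 0.0767]
ee_rot: [[-0.986, -0.004, -0.167], [0.167, -0.008, -0.986], [0.002, -1.0, 0.008]]
force: [-7.8, -19.3, 23.0]
gripper_width: 0.465
t 3.83 TCP chute [-123.2   26.1] tip z 51.7 yaw err deg -0.18 F [ -7.8 -19.3  23. ] w 0.465
t 3.88 TCP chute [-123.2   26.3] tip z 51.9 yaw err deg -0.18 F [ -7.1 -19.7  24.2] w 0.469
```

View pics/w3.png

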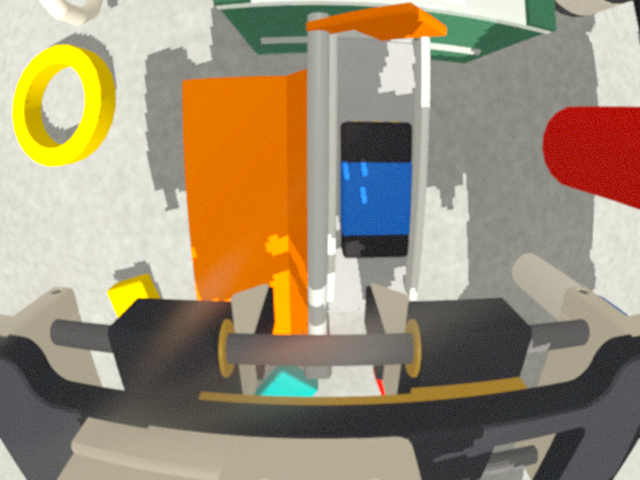

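The wrist view shows the flap lifted: lip tilted at (378,20), paddle nearly level, battery untouched at (377,190). But there is an unexpected sideways force of about 20 N and the tool has shifted 5 mm to the right. I'll look at the moment and the side view before going on.

```bash
python3 - <<'E'
from h import *
st(); s=manip.get_state(); print(np.round(s["wrist_torque"],2),np.round(s["joints"],3))
d=cam("side")
cv2.imwrite("pics/s3.png",cv2.convertScaleAbs(cv2.resize(d["color"][190:310,230:390,::-1],None,fx=5,fy=5,interpolation=cv2.INTER_CUBIC),alpha=1.5))
E
```

```text
t 3.88 TCP chute [-123.2   26.3] tip z 51.9 yaw err deg -0.18 F [ -7.1 -19.7  24.2] w 0.469
[-4.02  1.67  0.17] [-0.032  0.495 -0.327  2.025  0.26   0.666 -2.268]
```

View pics/s3.png

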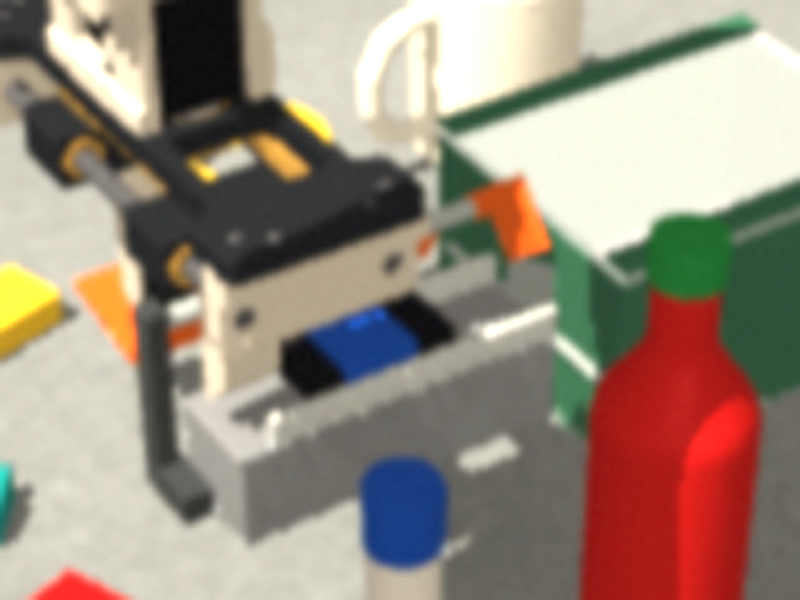

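The side view shows the right finger in the lane behind the battery, with the lip raised at (510,215). I'll get the flap angle and the contact geometry by casting wrist rays onto the planes chute x = -20 (paddle end) and x = -7 (lip).

```bash
python3 - <<'E'
from h import *
c=cam("wrist"); st()
def onx(uv,X):
    o,d=fray(c,uv); e=np.array([*EX,0]); q=np.array([*O,0]); p=o+d*((X/1000-(o-q)@e)/(d@e)); return np.round([1000*(p-q)@np.array([*EY,0]),1000*p[2]],1)
for n,uv,X in (("pad outer",(183,80),-20),("pad fold",(287,77),-20),("pad inner top",(308,69),-20),("rod end",(318,12),-5),("lipL",(309,20),-7),("lip top",(413,5),-7),("lip right",(445,28),-7)): print(n,onx(uv,X))
# fingertips: bottom corners in the picture at tip height
z=manip.get_state()["ee_pos"][2]-.025
for uv in ((232,298),(272,286),(272,335),(367,287),(408,295)): print(uv,ch(fonz(c,uv,z)))
E
```

```text
t 3.98 TCP chute [-123.2   26.5] tip z 52.2 yaw err deg -0.17 F [ -7.3 -19.7  22.4] w 0.469
pad outer [80.8 60.4]
pad fold [38.6 49. ]
pad inner top [29.3 69. ]
rod end [25.7 92.9]
lipL [28.5 90.5]
lip top [ -0.2 109.6]
lip right [-16.1  90.3]
(232, 298) [-119.9   66.9]
(272, 286) [-113.5   47.2]
(272, 335) [-140.2   48.7]
(367, 287) [-114.3    3. ]
(408, 295) [-118.9  -17.1]
```

The flap is only at about 0.61 rad. The forces explain it: the fingertip sticks to the paddle too close to the rod, so the paddle's arc drags the tip sideways, and the moment about the rod just balances the spring. I'll lift, open the fingers to about 58 mm, press further out, and follow the arc sideways.

```bash
python3 -m creep '[{"travel":[0,-14,0],"twist":0},{"travel":[0,-28,-2],"twist":0},{"travel":[0,-42,-4],"twist":0},{"travel":[0,-50,-6],"twist":0},{"travel":[0,-50,-6],"twist":0}]' 0.37
python3 -c "
from h import *
st()"
python3 -m creep '[{"travel":[0,8,0],"twist":0},{"travel":[0,16,0],"twist":0},{"travel":[0,24,1],"twist":0},{"travel":[0,30,2],"twist":0},{"travel":[0,30,2],"twist":0}]'
python3 -c "
from h import *
st()"
```

```text
time: 4.4
ee_pos: [0.5006, 0.0971, 0.1283]
ee_rot: [[-0.987, 0.003, -0.162], [0.162, 0.001, -0.987], [-0.003, -1.0, -0.002]]
force: [0.5, 0.7, 0.6]
gripper_width: 0.628
t 4.4 TCP chute [-121.9   39.5] tip z 103.3 yaw err deg 0.1 F [0.5 0.7 0.6] w 0.628
time: 4.82
ee_pos: [0.4979, 0.0936, 0.0946]
ee_rot: [[-0.987, -0.003, -0.163], [0.163, -0.001, -0.987], [0.003, -1.0, 0.001]]
force: [0.7, -0.8, 2.5]
gripper_width: 0.629
t 4.82 TCP chute [-124.    35.5] tip z 69.6 yaw err deg 0.07 F [ 0.7 -0.8  2.5] w 0.629
```

```bash
python3 -m creep '[{"travel":[0,5,0],"twist":0},{"travel":[0,10,1],"twist":0},{"travel":[0,15,2],"twist":0},{"travel":[0,20,3],"twist":0},{"travel":[0,20,3],"twist":0}]'
cat >> h.py <<'E'
def onx(c,uv,X):
    o,d=fray(c,uv); e=np.array([*EX,0]); q=np.array([*O,0]); p=o+d*((X/1000-(o-q)@e)/(d@e)); return np.round([1000*(p-q)@np.array([*EY,0]),1000*p[2]],1)
E
python3 - <<'E'
from h import *
st(); c=cam("wrist"); cv2.imwrite("pics/w4.png",cv2.convertScaleAbs(c["color"][:,:,::-1],alpha=1.3)); st()
E
```

```text
time: 5.23
ee_pos: [0.498, 0.0895, 0.0758]
ee_rot: [[-0.986, -0.002, -0.164], [0.164, -0.002, -0.986], [0.001, -1.0, 0.002]]
force: [-2.6, -5.6, 7.5]
gripper_width: 0.628
t 5.23 TCP chute [-123.3   31.5] tip z 50.8 yaw err deg 0.0 F [-2.6 -5.6  7.5] w 0.628
t 5.28 TCP chute [-123.3   31.8] tip z 51.1 yaw err deg 0.01 F [-2.6 -5.2  7.1] w 0.632
```

View pics/w4.png

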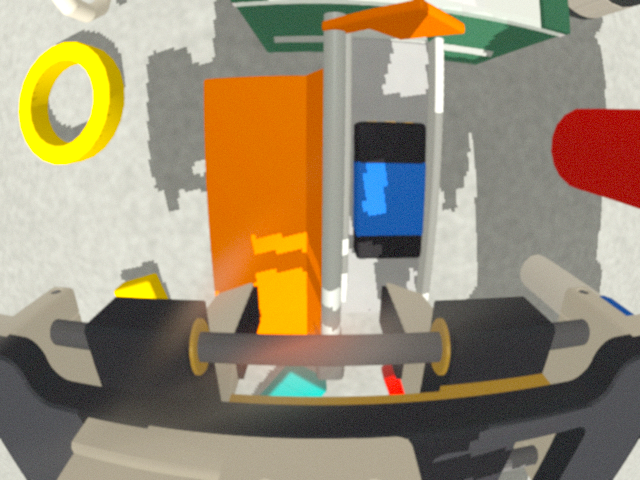

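The wrist view shows the paddle (265,190) almost level, lip raised at (390,20), battery untouched, and the right fingertip (405,290) in the lane.

```bash
python3 - <<'E'
from h import *
c=cam("wrist")
a,b=onx(c,(205,79),-20),onx(c,(306,75),-20)
print(a,b,"theta",.87-np.arctan2(a[1]-b[1],a[0]-b[0]))
l,r=onx(c,(417,1),-7),onx(c,(465,25),-7); print("lip",l,r)
z=manip.get_state()["ee_pos"][2]-.025
for uv in ((216,300),(257,285),(383,286),(430,297)): print(uv,ch(fonz(c,uv,z)))
for uv in ((348,270),(423,270)): print("rail edge",uv,ch(fonz(c,uv,.052)),ch(fonz(c,uv,.04)))
st()
E
```

```text
[78.4 55.1] [36.3 52.4] theta 0.8059546943216717
lip [  5.1 112.2] [-15.   95.9]
(216, 300) [-121.5   80.6]
(257, 285) [-113.2   59.8]
(383, 286) [-113.8    1. ]
(430, 297) [-120.1  -22.8]
rail edge (348, 270) [-105.3   17.7] [-110.    16.7]
rail edge (423, 270) [-105.7  -17.5] [-110.4  -21.2]
t 5.33 TCP chute [-123.3   31.9] tip z 51.3 yaw err deg 0.02 F [-3.5 -4.6  6.6] w 0.631
```

```bash
python3 -m creep '[{"travel":[0,1,-1],"twist":0},{"travel":[0,2,-2],"twist":0},{"travel":[0,2,-3],"twist":0},{"travel":[0,2,-3],"twist":0},{"travel":[0,2,-3],"twist":0}]' 0.41
python3 -c "
from h import *
st()"
```

```text
time: 5.75
ee_pos: [0.4991, 0.0934, 0.0747]
ee_rot: [[-0.987, 0.0, -0.163], [0.163, -0.001, -0.987], [-0.0, -1.0, 0.001]]
force: [-1.6, -3.2, 5.8]
gripper_width: 0.589
t 5.75 TCP chute [-122.8   35.5] tip z 49.7 yaw err deg 0.04 F [-1.6 -3.2  5.8] w 0.589
```

Flap fully down (tip 49.7 mm) with about 6 N, and the right finger is centred in the lane. Now I push.

```bash
python3 -m creep '[{"travel":[-8,0,0],"twist":0},{"travel":[-16,0,0],"twist":0},{"travel":[-24,0,0],"twist":0},{"travel":[-32,0,0],"twist":0},{"travel":[-40,0,0],"twist":0}]'
python3 -c "
from h import *
st()"
python3 -m creep '[{"travel":[-6,0,0],"twist":0},{"travel":[-12,0,0],"twist":0},{"travel":[-18,0,0],"twist":0},{"travel":[-24,0,0],"twist":0},{"travel":[-24,0,0],"twist":0}]'
python3 - <<'E'
from h import *
st(); c=cam("wrist"); cv2.imwrite("pics/w5.png",cv2.convertScaleAbs(c["color"][:,:,::-1],alpha=1.3))
for b in blobs(c,(105,150,80),(125,255,255),100):
    r=cv2.minAreaRect(b); print("blue",np.round(r[0],1),np.round(r[1],1),ch(fonz(c,r[0],.055)))
E
```

```text
time: 6.17
ee_pos: [0.5393, 0.0877, 0.0746]
ee_rot: [[-0.987, -0.0, -0.163], [0.163, 0.0, -0.987], [0.0, -1.0, -0.0]]
force: [-2.5, 0.9, 4.6]
gripper_width: 0.591
t 6.17 TCP chute [-82.2  36.6] tip z 49.6 yaw err deg 0.08 F [-2.5  0.9  4.6] w 0.591
time: 6.58
ee_pos: [0.5639, 0.0834, 0.0748]
ee_rot: [[-0.987, 0.002, -0.164], [0.164, 0.0, -0.987], [-0.002, -1.0, -0.0]]
force: [1.4, -1.1, 3.5]
gripper_width: 0.587
t 6.58 TCP chute [-57.2  36.4] tip z 49.8 yaw err deg 0.03 F [ 1.4 -1.1  3.5] w 0.587
blue [399.8 246.3] [68.7 44.4] [-26.6   0.2]
```

View pics/w5.png

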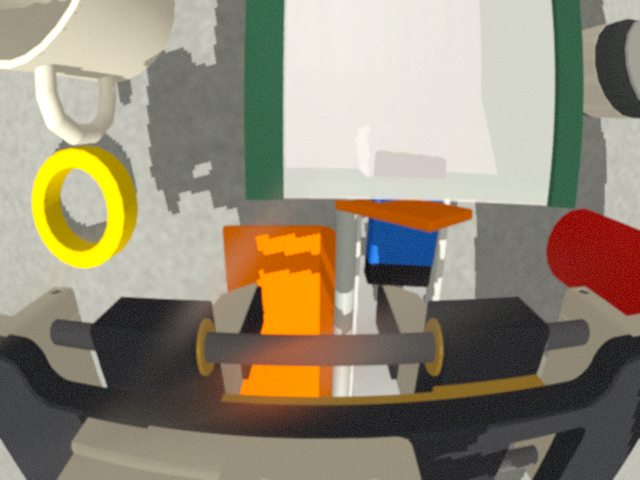

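The wrist view shows the battery (400,255) halfway under the raised lip (405,213), straight in its lane. The paddle is still down and the mug and bottle are clear.

```bash
python3 -m creep '[{"travel":[-5,0,0],"twist":0},{"travel":[-10,0,0],"twist":0},{"travel":[-15,0,0],"twist":0},{"travel":[-20,0,0],"twist":0},{"travel":[-20,0,0],"twist":0}]'
python3 - <<'E'
from h import *
st(); c=cam("wrist"); cv2.imwrite("pics/w6.png",cv2.convertScaleAbs(c["color"][:,:,::-1],alpha=1.3))
for b in blobs(c,(100,90,50),(125,255,255),40):
    r=cv2.minAreaRect(b); print("blue",np.round(r[0],1),np.round(r[1],1),ch(fonz(c,r[0],.055)))
E
```

```text
time: 7.05
ee_pos: [0.5832, 0.0803, 0.0748]
ee_rot: [[-0.987, 0.001, -0.163], [0.163, 0.0, -0.987], [-0.001, -1.0, -0.0]]
force: [-0.6, -0.9, 3.0]
gripper_width: 0.588
t 7.05 TCP chute [-37.7  36.4] tip z 49.8 yaw err deg 0.05 F [-0.6 -0.9  3. ] w 0.588
```

```bash
python3 -m creep '[{"travel":[-2,0,0],"twist":0},{"travel":[-4,0,0],"twist":0},{"travel":[-6,0,0],"twist":0},{"travel":[-6,0,0],"twist":0},{"travel":[-6,0,0],"twist":0}]'
python3 - <<'E'
from h import *
st(); c=cam("top"); d=cam("wrist")
a=cv2.resize(c["color"][110:240,255:365,::-1],None,fx=3.6,fy=3.6,interpolation=cv2.INTER_CUBIC)
b=cv2.resize(d["color"][0:330,200:600,::-1],(int(400*468/330),468))[:,:400]
cv2.imwrite("pics/c7.png",cv2.convertScaleAbs(np.hstack([a,b]),alpha=1.4)); print(a.shape,b.shape)
E
```

```text
time: 7.52
ee_pos: [0.5881, 0.0794, 0.0747]
ee_rot: [[-0.987, 0.0, -0.163], [0.163, -0.0, -0.987], [-0.0, -1.0, 0.0]]
force: [-1.4, 0.2, 3.2]
gripper_width: 0.59
t 7.52 TCP chute [-32.7  36.4] tip z 49.7 yaw err deg 0.07 F [-1.4  0.2  3.2] w 0.59
(468, 396, 3) (468, 400, 3)
```

View pics/c7.png

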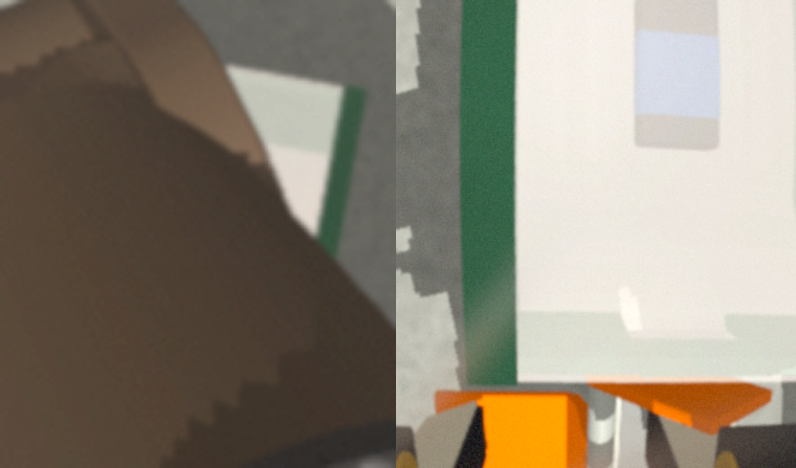

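The battery pack (right half, (677,75)) is seen through the clear roof, lying well inside. Now back off along the lane with the paddle still held, lift straight up so the flap closes, then clear.

```bash
python3 -m creep '[{"travel":[8,0,0],"twist":0},{"travel":[16,0,0],"twist":0},{"travel":[24,0,0],"twist":0},{"travel":[32,0,0],"twist":0},{"travel":[36,0,0],"twist":0}]'
python3 -m creep '[{"travel":[0,-8,0],"twist":0},{"travel":[0,-18,0],"twist":0},{"travel":[0,-30,0],"twist":0},{"travel":[0,-50,0],"twist":0},{"travel":[0,-75,0],"twist":0}]'
python3 -m creep '[{"travel":[10,-25,0],"twist":0},{"travel":[30,-50,0],"twist":0},{"travel":[60,-75,0],"twist":0},{"travel":[90,-80,0],"twist":0},{"travel":[110,-80,0],"twist":0}]'
python3 -m creep '[{"travel":[0,0,0],"twist":0},{"travel":[0,0,0],"twist":0},{"travel":[0,0,0],"twist":0},{"travel":[0,0,0],"twist":0},{"travel":[0,0,0],"twist":0}]'
python3 - <<'E'
from h import *
st(); d=cam("wrist"); c=cam("side"); print("qvel",np.abs(manip.get_state()["qvel"]).max())
b=cv2.resize(d["color"][0:330,120:620,::-1],(480,317))
a=cv2.resize(c["color"][170:340,200:430,::-1],(429,317),interpolation=cv2.INTER_CUBIC)[:,:320]
cv2.imwrite("pics/c8.png",cv2.convertScaleAbs(np.hstack([a,b]),alpha=1.3))
E
```

```text
time: 8.03
ee_pos: [0.5511, 0.0857, 0.0749]
ee_rot: [[-0.987, 0.0, -0.162], [0.162, -0.0, -0.987], [-0.0, -1.0, 0.0]]
force: [2.3, -0.7, 4.2]
gripper_width: 0.589
time: 8.45
ee_pos: [0.5514, 0.0848, 0.1502]
ee_rot: [[-0.987, -0.003, -0.163], [0.163, -0.001, -0.987], [0.003, -1.0, 0.001]]
force: [0.6, 0.4, 0.6]
gripper_width: 0.592
time: 8.87
ee_pos: [0.4423, 0.104, 0.2325]
ee_rot: [[-0.987, 0.003, -0.162], [0.162, 0.0, -0.987], [-0.003, -1.0, -0.001]]
force: [-0.1, 1.0, -0.6]
gripper_width: 0.592
time: 9.28
ee_pos: [0.4445, 0.1031, 0.2295]
ee_rot: [[-0.987, -0.0, -0.163], [0.163, 0.0, -0.987], [0.0, -1.0, -0.0]]
force: [0.6, 0.5, -0.1]
gripper_width: 0.589
t 9.28 TCP chute [-178.3   36.1] tip z 204.5 yaw err deg 0.03 F [ 0.6  0.5 -0.1] w 0.589
qvel 0.004603859448575026
```

View pics/c8.png

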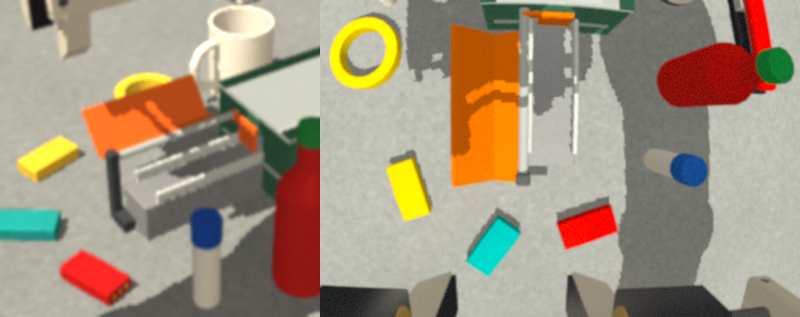

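Lane empty, flap shut (lip at (553,15) right, paddle raised), and the bystanders are upright. One quick numeric check against the first top picture, then hand in.

```bash
python3 - <<'E'
from h import *
c=cam("side"); a={"color":cv2.imread("pics/side0.png")[:,:,::-1].copy()}
for k,lo,hi in (("green cap/housing",(55,100,25),(80,255,255)),("blue",(105,150,60),(125,255,255)),("red",(0,180,60),(4,255,255)),("orange",(5,180,80),(14,255,255)),("yellow",(20,180,80),(32,255,255))):
    for n,i in (("before",a),("after",c)): print(k,n,[np.round(cv2.minAreaRect(b)[0]).astype(int).tolist() for b in blobs(i,lo,hi,50)])
st(); print(manip.sign_off())
E
```

```text
green cap/housing before [[342, 243], [389, 246], [349, 204], [268, 144]]
green cap/housing after [[342, 247], [390, 245]]
blue before [[310, 292], [302, 258], [557, 272], [6, 114], [44, 106]]
blue after [[310, 292], [557, 272], [6, 114], [44, 106]]
red before [[250, 318], [431, 324], [363, 289]]
red after [[250, 318], [430, 324], [364, 289]]
orange before [[331, 240], [278, 231]]
orange after [[333, 240], [278, 231]]
yellow before [[225, 255], [275, 214], [138, 181]]
yellow after [[225, 255], [275, 214], [138, 181]]
t 9.43 TCP chute [-178.7   36.2] tip z 204.4 yaw err deg 0.05 F [-0.6  0.3 -1.4] w 0.59
the job is handed in; nothing more can be done
None
```

The battery pack is inside the green box, and I handed the job in at 9.4 s. I held the paddle down with the left fingertip and pushed the pack along the lane with the right one. It went under the raised flap and slid down inside.

- **First press:** it failed. The fingertip stuck to the paddle too close to the rod, with about 20 N sideways, and the flap stopped at about 0.6 rad. I lifted, opened the fingers wider and pressed further out. The flap then measured 0.8 rad, and I pressed 1.5 mm lower before pushing. The push took only about 3–5 N.
- **Last checks:**
  - **Battery and flap:** the pack was seen through the clear roof, well inside. After I lifted off, the lane was empty and the flap was back in its closed position.
  - **Bystanders:** the bottle, glue stick, stapler and tape sit within 1 pixel of the start in the side view. The mug showed upright in the last picture, but I did not compare its position. The can was not checked at the end.
  - **Robot:** it stands clear of everything, with no contact force.
- **Disagreement:** the green masks in the side view differ slightly before and after (342,243 to 342,247, and two small regions missing). I put this down to lighting and the arm's shadow, but did not check.

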